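Index the bench capper and hold its tightening arm over the post

TASK

The pink vial is the next one to be tightened on the bench capper: turn the capper's indexing table by its black knob one click, whichever way brings the pink vial to the red station mark, and let go once the table has clicked in. Then lift the tightening arm off its parking rest by the ribbed black sleeve at its balance point and carry it over the capper, the open end of its bore lined up 1 to 4 cm above the tip of the steel post and its blue chuck straight above the pink vial's cap. Keep it level and finish while still holding it there, touching neither post nor vials, ready to be lowered; do not tip any vial or disturb anything else on the bench.

Things in the scene. Friction and masses are not known exactly. Their poses are not given: they have to be found in the camera images.
- capper_table (a joint): angle (rad) of the indexing table about its vertical axis, counter-clockwise from above positive, 0 at the start; free to turn either way. Aluminium, 194 mm across, with six cups every 1.047 rad. A spring ball holds a click every 1.047 rad and, once let go, draws the table into the nearest click from up to 0.4 rad away; about 0.2 N m takes it over the crest between two clicks
- capper_knob (a point): centre of the black bar knob on the table's column: bar 44 mm long (along this point's y axis), 14 mm thick (x), 28 mm tall, centre 126 mm and top 140 mm above the bench. It turns with the table. Vial caps, top 104 mm above the bench, stand round it from 45 mm off its axis, so open fingertips stay above 106 mm
- capper_station (a point): fixed: centre line of the cup at the red station mark, 62 mm from the table's axis, at the height of a vial's cap top (104 mm above the bench). Its level x axis points from the table's axis through the station to the post. A green vial stands there at the start
- capper_post_tip (a point): centre of the tip of the capper's fixed upright steel post, 16 mm diameter, tip 150 mm above the bench, 190 mm beyond the station along the station's x axis, on the tongue of the grey base plate
- vial_pink_center (a point): centre (half-way up) of the loose glass vial with pink contents, white ribbed cap with red top: 44 mm diameter, 79 mm tall, 85 g, cap 33 mm. It stands 25 mm above the bench in a cup (48 mm inside, 22 mm tall, 62 mm from the axis) one click from the station, on either side; a like green vial stands one click to the other side
- cap_arm_balance (a point): centre of mass along the bar of the loose tightening arm, at the bar's mid height (70 mm above the bench at the start, level on its rest): middle of the ribbed black sleeve, 40 long, 16 wide, 18 tall. x axis along the bar from boss to head, z up. White bar 14 wide, 16 tall; arm 0.5 to 0.7 kg; the rest's foot below is 9 mm tall
- cap_arm_bore (a point): centre of the lower, open end of the vertical bore in the arm's aluminium boss (41 mm diameter, 40 mm tall; bore 21 mm, its lead-in cone 33 mm wide at this end): 132 mm behind the balance point along the arm's x axis and 20 mm lower
- cap_arm_chuck (a point): centre of the lower rim of the blue chuck, an open cone 53 mm wide (47 mm inside) under the heavy grey drive head (50 mm diameter, top 24 mm above the bar's mid height): 58 mm ahead of the balance point along the arm's x axis, 40 mm lower; 190 mm from the bore
- cap_arm: the same loose arm; origin on the bore's axis at the bar's mid height, 132 mm from the balance point; x along the bar to the chuck, z up when level
- capper: the whole bench capper, fixed; origin on the bench under the table's axis, x to station and post. Grey base plate 208 mm across, with a 64 mm wide tongue reaching 290 mm from the axis
- park_rest: the arm's fixed parking rest, 190 x 58 mm; origin on the bench under the balance point. Under the chuck a pad (58 mm diameter, 30 mm tall) with a dummy cap that stands 12 mm up into the chuck; 86 mm towards the boss a fork (slot 20 mm) whose prongs end 80 mm above the bench: lift the arm straight up 20 mm before moving it sideways
- vial_pink: the pink vial; origin at the centre of its underside, z up along it
- vial_next: the green vial one click from the station, opposite the pink one; same size; origin at the centre of its underside
- vial_done: the green vial at the station at the start; same size; origin at the centre of its underside
- logbook: bystander: dark log book, 211 x 151 x 13 mm, at the bench's front; origin at its underside
- timer: bystander: white timer, 63 x 63 x 20 mm; origin at its underside
Not all that is in view belongs to the job. What is shaped like the vial_done but orange is not meant.

How it is judged:
By the outcome, as a careful person would: the job done as asked, in the order asked, and still so for the second after the job is handed in, while the arm keeps its last pose, push and grip.
It also fails if it takes over 54 s, if anything falls off the work surface, if the arm or the gripper's body presses on something with over 40 N, if the wrist force passes 120 N, or if a joint passes its speed limit or range.

ROBOT

A 6-joint arm with a two-finger parallel gripper is mounted at the origin on a cart in front of the work surface, level with it; the furniture and walls round the work are solid. World frame = base frame: x ahead of the robot, y to its left, z up, the work surface at z = 0. Lengths are in m, angles in rad, forces in N, time in s.
With the tool pointing down it reaches from about 0.275 to 0.85 m from the base axis. Payload 5.2 kg.
Tool frame: the origin (TCP) lies on the front face of the gripper's body, between the roots of the fingers; the fingertips stand 73 mm ahead of it and the grasp point (between the pads) lies ahead of it (r.tcp_to_grasp is the x of the grasp point in the tool frame, in m); x points along the fingers, z is the direction in which the jaws open and shut, and the axes are right-handed (so a half turn about x gives the same grasp; the last joint's range is limited). The gripper opens to 85 mm and grips with 20 to 120 N. Pads are 22 mm wide; open, the fingers measure 114 mm over their backs; the gripper's body (76 mm by 85 mm) begins 54 mm behind the grasp point. The pads swing forward as they close: fully open they stand 13 mm farther back than shut.
Start: joints at [-1.352, 0.259, 1.535, -0, 1.348, -0.203], TCP at [0.225, -0.502, 0.304] pointing down, gripper open.
Joint ranges: [-3.14, 3.14], [-0.91, 2.08], [0.19, 2.58], [-1.22, 4.36], [0.22, 2.71], [-3.12, 3.12]. Speed limits (rad/s): [2.57, 2.57, 3.14, 3.14, 3.14, 3.14].

INTERFACE

Orientations are given as a unit quaternion [w, x, y, z].
In Python, from cell import r gives the robot as it stands. The module is installed in compiled form; this text tells all that it offers.
- The arm moves only by the shell command python3 -m handwheel 'ROWS' [FORCE]. ROWS is JSON, a list of rows, each an object of numbers: "jaw": the finger opening in m, from 0 to 0.0854; "x", "y", "z": the shift along the world's x, y, z in m; "turn": the turn about the world's z in rad. A call has 1 to 20 rows; each row is the pose to reach, as a shift and turn from the pose commanded when the call began; what a row does not reach only later rows make up. A row lasts 1/10 s, in which the tool goes at most 50 mm and 8.59 degrees, less where a joint would pass 70% of its speed; a pose out of reach is approached as far as the arm can. A call with a gripper value outside its range is refused whole. The fingers move at their own pace and stop on an object; FORCE is the grip in N (left out, the last holds). Time passes only in rows, so rows that repeat a pose let the fingers close. It gives the time, the measured TCP pose, the force and the opening at its end, in the units of the state.
- r.read_state(): the state, without advancing time (a new reading comes with each control period).
- r.camera(name): name is "side" or "top" or "wrist"; returns the picture (384x512x3 uint8, red, green, blue); there is no depth.
- r.get_calibration(name): a dict with "intrinsics" (3x3 intrinsics, pixels), "R" (3x3) and "t" (3): a world point X has camera coordinates R X + t; the wrist camera has in their place "tool_from_camera" (4x4, takes a point from camera to tool coordinates, whose origin is the TCP and whose axes are the tool frame's). Camera axes: x right, y down, z forward; pixel columns grow to the right and rows downward; lengths in m; the calibration is good to about 2 mm. A picture is of the moment at which its call begins: read the wrist's pose just before it. get_calibration takes no time and is no camera call.
- r.job_done(): hands the job in, once; it reports no verdict.
The state is a dict: "time_s": time; "joint_positions": joint angles; "joint_vel": joint speeds; "tau": joint torques, N m; "tcp_pos": TCP position; "tool_rot": TCP orientation; "force": force on the tool from outside, world axes, zero at the start; "torque": the same for the moment, N m; "width": finger opening in m.
Only numpy, scipy, OpenCV 4.12 (cv2) and the standard library are available. Lean on these libraries where they do the work, as an engineer would, in place of code of your own. Each camera call takes 0.05 s, during which the arm holds its last target.

## Working session

There is one attempt and no reset: what is moved stays moved. The work goes in short steps, Python scripts to look and compute and a shell command to move; the robot and the scene stay as the last step left them, time stands still between calls to the robot, and variables do not carry over. Pictures are saved under pics/ and viewed, and the job is handed in when it is done.

```bash
mkdir -p pics; python3 - <<'E'
from cell import r
import cv2
s=r.read_state(); print(s, r.tcp_to_grasp)
for n in ("side","top","wrist"):
    cv2.imwrite(f"pics/a_{n}.png", r.camera(n)[:,:,::-1]); print(n,r.get_calibration(n))
E
```

```text
{'time_s': 0.0, 'joint_positions': array([-1.35177810e+00,  2.59368816e-01,  1.53613199e+00,  2.04491223e-05,
        1.34801394e+00, -2.02832086e-01]), 'joint_vel': array([-0.00060923, -0.00026289,  0.00072045,  0.00016845, -0.00239163,
       -0.00051847]), 'tau': array([-6.96643820e-04, -4.46029186e+01, -2.90575308e+01, -4.98627251e-04,
        1.17445271e-02,  1.36979648e-05]), 'tcp_pos': array([ 0.22511489, -0.50136168,  0.30304106]), 'tool_rot': array([ 0.59312054,  0.38471931,  0.59407945, -0.38375602]), 'force': array([-0.10931572, -0.37782519, -0.72588431]), 'torque': array([ 0.04441004, -0.02619793, -0.05158273]), 'width': 0.08533927619554375} 0.0539
side {'intrinsics': array([[376.43008927,   0.        , 258.41211131],
       [  0.        , 376.43008927, 191.04860749],
       [  0.        ,   0.        ,   1.        ]]), 'R': array([[-0.91442966, -0.40457727,  0.01164613],
       [-0.24128262,  0.52179572, -0.81823708],
       [ 0.32496323, -0.75103026, -0.57476295]]), 't': array([0.43052312, 0.22679852, 1.28113426])}
top {'intrinsics': array([[358.42412093,   0.        , 
[... 160 characters left out ...]
.01998292],
       [-0.99156702, -0.01926852, -0.12815448],
       [ 0.12849575, -0.01765589, -0.99155288]]), 't': array([-0.07264296,  0.50678245,  1.49074622])}
wrist {'intrinsics': array([[329.97809544,   0.        , 257.84793515],
       [  0.        , 329.97809544, 190.3745578 ],
       [  0.        ,   0.        ,   1.        ]]), 'tool_from_camera': array([[ 3.92087572e-04, -3.27443091e-01,  9.44870821e-01,
        -7.06968282e-02],
       [ 8.04696860e-04, -9.44870484e-01, -3.27443308e-01,
         8.44393543e-02],
       [ 9.99999599e-01,  8.88721034e-04, -1.06979547e-04,
        -3.75194736e-04],
       [ 0.00000000e+00,  0.00000000e+00,  0.00000000e+00,
         1.00000000e+00]])}
```

View pics/a_side.png

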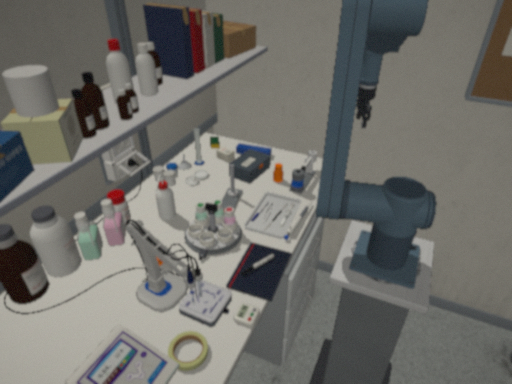

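View pics/a_top.png

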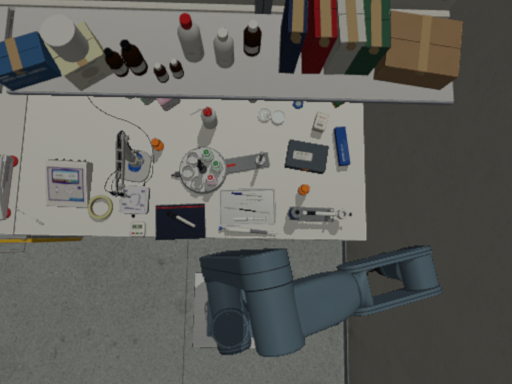

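View pics/a_wrist.png

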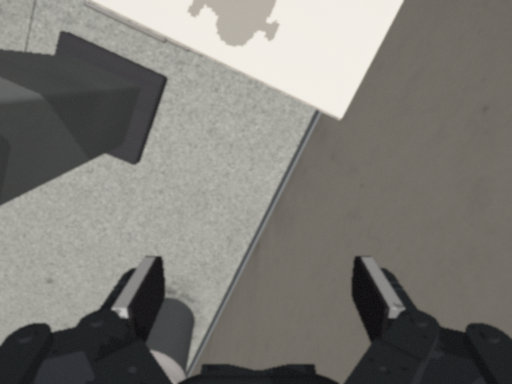

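```bash
cat > h.py <<'E'
import numpy as np, cv2
from cell import r
from scipy.spatial.transform import Rotation as Ro
def cast(n,uv,z,st=None):
    c=r.get_calibration(n);K=c["intrinsics"]
    d=np.linalg.solve(K,np.array([uv[0],uv[1],1.]))
    if n=="wrist":
        T=np.array(c["tool_from_camera"]);q=st["tool_rot"];R=Ro.from_quat([q[1],q[2],q[3],q[0]]).as_matrix()
        o=R@T[:3,3]+st["tcp_pos"]; d=R@T[:3,:3]@d
    else:
        R=np.array(c["R"]);o=-R.T@c["t"];d=R.T@d
    return o+d*(z-o[2])/d[2]
def proj(n,X,st=None):
    c=r.get_calibration(n);K=c["intrinsics"]
    if n=="wrist":
        T=np.array(c["tool_from_camera"]);q=st["tool_rot"];R=Ro.from_quat([q[1],q[2],q[3],q[0]]).as_matrix()
        p=T[:3,:3].T@(R.T@(np.array(X)-st["tcp_pos"])-T[:3,3])
    else: p=c["R"]@np.array(X)+c["t"]
    p=K@p; return p[:2]/p[2]
def tooldirs(st):
    q=st["tool_rot"];return Ro.from_quat([q[1],q[2],q[3],q[0]]).as_matrix()
E
python3 - <<'E'
import cv2
im=cv2.imread("pics/a_top.png")
cv2.imwrite("pics/b1.png",cv2.resize(im[135:205,165:280],None,fx=6.9,fy=6.9,interpolation=cv2.INTER_CUBIC))
cv2.imwrite("pics/b2.png",cv2.resize(im[170:245,270:370],None,fx=7.5,fy=7.5,interpolation=cv2.INTER_CUBIC))
im=cv2.imread("pics/a_side.png")
cv2.imwrite("pics/b3.png",cv2.resize(im[140:260,180:330],None,fx=5,fy=5,interpolation=cv2.INTER_CUBIC))
E
```

```text
(no output)
```

View pics/b1.png

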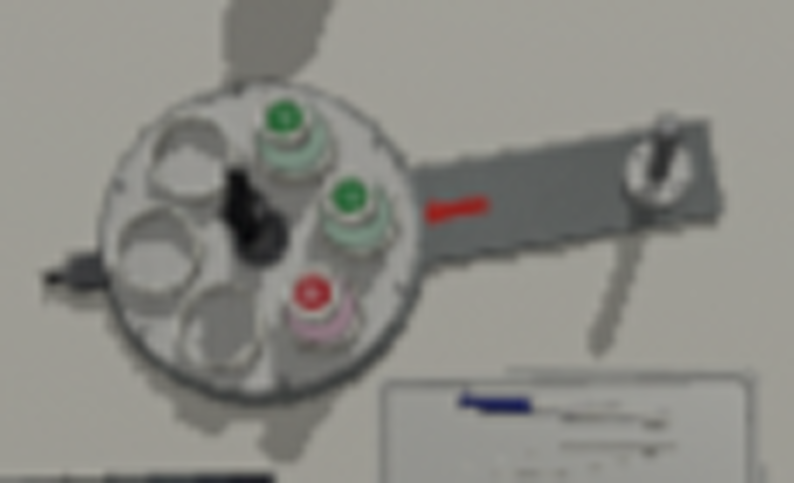

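View pics/b2.png

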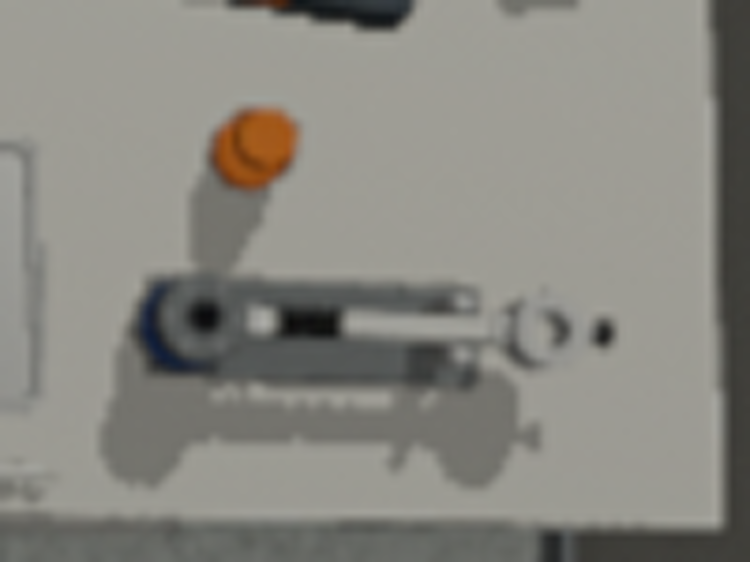

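View pics/b3.png

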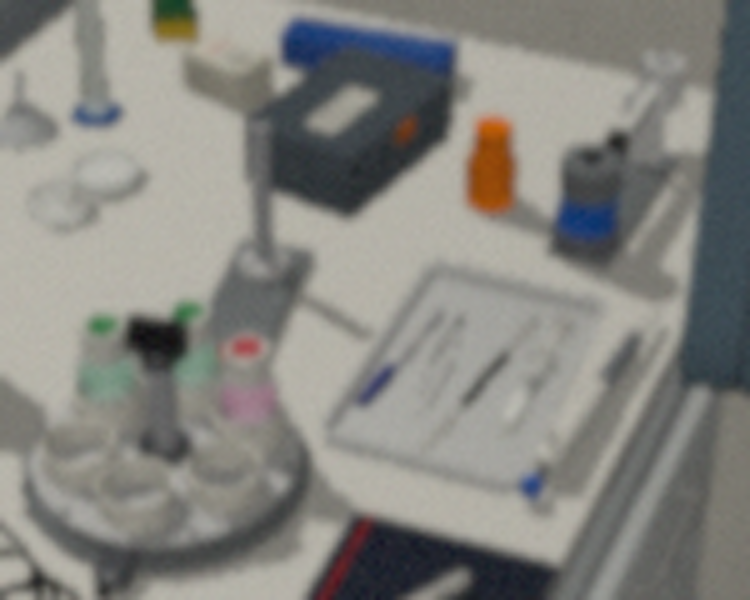

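```bash
python3 - <<'E'
from h import *
def m(im,lo,hi,box):
    h=cv2.cvtColor(im,cv2.COLOR_BGR2HSV);k=cv2.inRange(h,lo,hi);o=np.zeros_like(k);x0,y0,x1,y1=box;o[y0:y1,x0:x1]=k[y0:y1,x0:x1]
    ys,xs=np.nonzero(o);return (xs.mean(),ys.mean(),len(xs)) if len(xs) else None
im=cv2.imread("pics/a_top.png")
g2=m(im,(45,120,60),(85,255,255),(200,145,212,158)); g1=m(im,(45,120,60),(85,255,255),(209,158,222,170)); pk=m(im,(170,120,100),(180,255,255),(205,170,216,183))or m(im,(0,120,100),(8,255,255),(205,170,216,183))
print(g1,g2,pk)
P={}
for n,p,z in (("g1",g1,.104),("g2",g2,.104),("pink",pk,.104),("post",(261.6,153.3),.15),("knob",(199.8,163.3),.14),("sleeve",(311.2,212.8),.079),("head",(297,212.1),.094),("boss",(341.5,213.5),.09)):
    P[n]=cast("top",p,z); print(n,P[n].round(4))
# axis from three caps: circle
A=[P[k][:2] for k in("g2","g1","pink")]
M=np.array([[2*a[0],2*a[1],1] for a in A]);s=np.linalg.solve(M,[a@a for a in A]);c=s[:2];print("circ",c,np.sqrt(s[2]+c@c))
d=P["post"][:2]-P["knob"][:2];print("post-knob",np.linalg.norm(d),np.degrees(np.arctan2(d[1],d[0])))
st=P["post"][:2]-d/np.linalg.norm(d)*.19;print("stn",st)
e=P["head"][:2]-P["boss"][:2];print(np.linalg.norm(e),np.degrees(np.arctan2(e[1],e[0])))
for n in P: print(n,proj("side",P[n]).round(1))
E
```

```text
(np.float64(214.66666666666666), np.float64(162.83333333333334), 6) (np.float64(205.375), np.float64(151.5), 8) (np.float64(209.9090909090909), np.float64(177.27272727272728), 11)
g1 [0.5989 0.0829 0.104 ]
g2 [0.6453 0.1222 0.104 ]
pink [0.5389 0.1004 0.104 ]
post [ 0.6322 -0.106   0.15  ]
knob [0.5886 0.1388 0.14  ]
sleeve [ 0.4037 -0.3163  0.079 ]
head [ 0.4046 -0.2556  0.094 ]
boss [ 0.4024 -0.4381  0.09  ]
circ [0.58491146 0.14644739] 0.065103613649268
post-knob 0.24871577645764492 -79.91197997661995
stn [0.59892017 0.08101383]
0.18248573455824288 89.32050551160398
g1 [216.9 202.3]
g2 [200. 205.]
pink [229.4 209.3]
post [232.2 164.6]
knob [211.  203.5]
sleeve [303.  167.5]
head [298.5 171.4]
boss [312.1 152.6]
```

```bash
python3 - <<'E'
from h import *
print(tooldirs(r.read_state()).round(3))
E
python3 -m handwheel '[{"x":0.025,"y":0.043},{"x":0.05,"y":0.086},{"x":0.075,"y":0.129},{"x":0.1,"y":0.172},{"x":0.125,"y":0.215},{"x":0.15,"y":0.258},{"x":0.175,"y":0.301},{"x":0.2,"y":0.344},{"x":0.225,"y":0.387},{"x":0.25,"y":0.43},{"x":0.275,"y":0.473},{"x":0.3,"y":0.516},{"x":0.325,"y":0.559},{"x":0.34,"y":0.6},{"x":0.36,"y":0.64},{"x":0.36,"y":0.64},{"x":0.36,"y":0.64}]'
python3 - <<'E'
from h import *
s=r.read_state();print(s["joint_positions"],s["time_s"]);print(tooldirs(s).round(3))
cv2.imwrite("pics/c.png",r.camera("wrist")[:,:,::-1])
E
```

```text
[[-0.     0.912  0.409]
 [ 0.001  0.409 -0.912]
 [-1.     0.    -0.001]]
[-1.35181570e+00  2.59201955e-01  1.53584216e+00  3.50942546e-05
  1.34798138e+00 -2.02793242e-01] 0.15
[[-0.     0.912  0.409]
 [ 0.001  0.409 -0.912]
 [-1.     0.    -0.001]]$[0]: bad value
```

View pics/c.png

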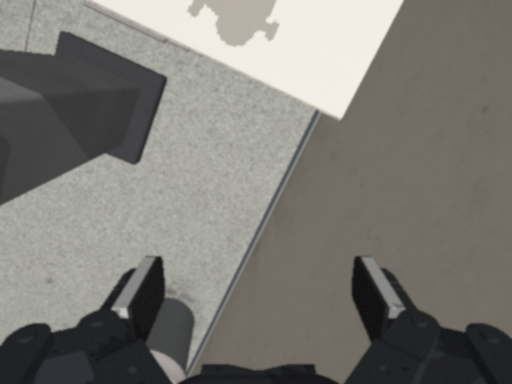

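```bash
python3 -m handwheel '[{"jaw":0.085,"x":0.025,"y":0.043,"z":0,"turn":0},{"jaw":0.085,"x":0.05,"y":0.086,"z":0,"turn":0},{"jaw":0.085,"x":0.075,"y":0.129,"z":0,"turn":0},{"jaw":0.085,"x":0.1,"y":0.172,"z":0,"turn":0},{"jaw":0.085,"x":0.125,"y":0.215,"z":0,"turn":0},{"jaw":0.085,"x":0.15,"y":0.258,"z":0,"turn":0},{"jaw":0.085,"x":0.175,"y":0.301,"z":0,"turn":0},{"jaw":0.085,"x":0.2,"y":0.344,"z":0,"turn":0},{"jaw":0.085,"x":0.225,"y":0.387,"z":0,"turn":0},{"jaw":0.085,"x":0.25,"y":0.43,"z":0,"turn":0},{"jaw":0.085,"x":0.275,"y":0.473,"z":0,"turn":0},{"jaw":0.085,"x":0.3,"y":0.516,"z":0,"turn":0},{"jaw":0.085,"x":0.325,"y":0.559,"z":0,"turn":0},{"jaw":0.085,"x":0.34,"y":0.6,"z":0,"turn":0},{"jaw":0.085,"x":0.36,"y":0.64,"z":0,"turn":0},{"jaw":0.085,"x":0.36,"y":0.64,"z":0,"turn":0},{"jaw":0.085,"x":0.36,"y":0.64,"z":0,"turn":0}]'
python3 - <<'E'
from h import *
s=r.read_state();print(s["joint_positions"],s["time_s"],s["tcp_pos"]);print(tooldirs(s).round(3))
cv2.imwrite("pics/d.png",r.camera("wrist")[:,:,::-1])
E
```

```text
time_s: 1.9
tcp_pos: [0.585, 0.1391, 0.3031]
tool_rot: [0.594, 0.383, 0.594, -0.384]
force: [-0.3, -1.1, 0.0]
width: 0.0846
[ 4.83550523e-02  3.52041557e-01  1.40641983e+00 -4.38145275e-04
  1.38458347e+00  1.19498132e+00] 1.9 [0.58501051 0.13911856 0.30312468]
[[-0.001  0.911  0.412]
 [-0.001  0.412 -0.911]
 [-1.    -0.002 -0.   ]]
```

View pics/d.png

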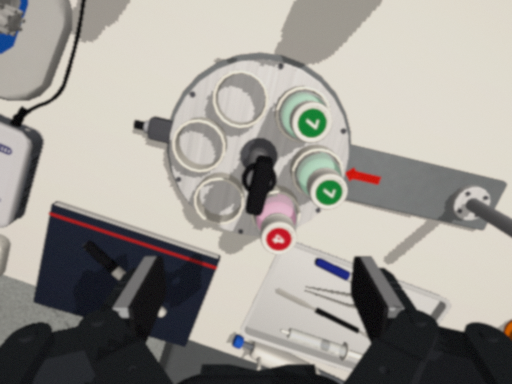

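```bash
python3 - <<'E'
from h import *
im=cv2.imread("pics/d.png");s=r.read_state()
cv2.imwrite("pics/d2.png",cv2.resize(im[130:260,210:360],None,fx=4.6,fy=4.6,interpolation=cv2.INTER_CUBIC))
h=cv2.cvtColor(im,cv2.COLOR_BGR2HSV)
g=cv2.inRange(h,(45,150,60),(85,255,255));rd=cv2.inRange(h,(0,150,80),(8,255,255))|cv2.inRange(h,(170,150,80),(180,255,255))
C={}
for nm,k in(("g",g),("r",rd)):
    n,l,stt,c=cv2.connectedComponentsWithStats(cv2.morphologyEx(k,cv2.MORPH_CLOSE,np.ones((9,9))))
    for i in range(1,n):
        if stt[i,4]>150:
            b=stt[i];ct=(b[0]+b[2]/2-.5,b[1]+b[3]/2-.5);print(nm,b,cast("wrist",ct,.104,s).round(4),np.array(ct))
k=cv2.inRange(h,(0,0,0),(180,255,45));o=k[150:220,238:280]
n,l,stt,c=cv2.connectedComponentsWithStats(o)
for i in range(1,n):
    if stt[i,4]>100:
        pts=np.argwhere(l==i)[:,::-1].astype(np.float32)+[238,150];print(stt[i],cv2.minAreaRect(pts.astype(np.float32)))
E
```

```text
g [299 110  26  26 532] [0.6468 0.1189 0.104 ] [311.5 122.5]
g [317 181  24  23 420] [0.5998 0.0781 0.104 ] [328.5 192. ]
r [346 168  34  16 279] [0.6249 0.0587 0.104 ] [362.5 175.5]
r [ 50 212 166  57 761] [0.4851 0.2193 0.104 ] [132.5 240. ]
r [267 229  24  21 382] [0.5409 0.0981 0.104 ] [278.5 239. ]
[   5    6   32   59 1178] ((258.5, 185.0), (58.0, 31.0), 90.0)
```

View pics/d2.png

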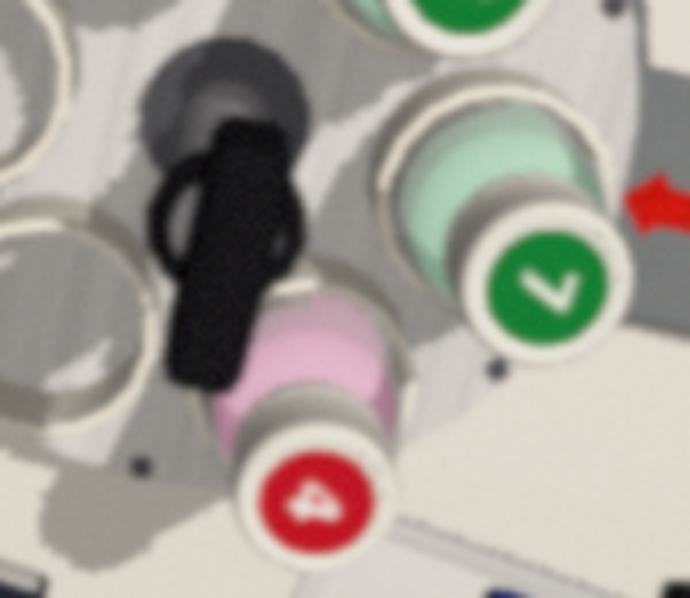

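```bash
python3 - <<'E'
from h import *
s=r.read_state()
a=cast("wrist",(254.1,213.7),.14,s);b=cast("wrist",(264.6,156.5),.14,s);print(a,b,np.linalg.norm(a-b),(a+b)/2);d=b-a;print(np.degrees(np.arctan2(d[1],d[0])))
c3=cast("wrist",(264.6,156.5),.112,s);print(c3,np.linalg.norm(c3-a))
A=[np.array(p) for p in((0.6468,0.1189),(0.5998,0.0781),(0.5409,0.0981))]
M=np.array([[2*q[0],2*q[1],1] for q in A]);o=np.linalg.solve(M,[q@q for q in A]);c=o[:2];print("circ",c,np.sqrt(o[2]+c@c))
for q in A: e=q-c;print(np.degrees(np.arctan2(e[1],e[0])))
z=tooldirs(s)[:,2];print("jaw dir",np.degrees(np.arctan2(z[1],z[0])))
E
```

```text
[0.56892776 0.13451588 0.14      ] [0.61315028 0.14591591 0.14      ] 0.04566828395695893 [0.59103902 0.1402159  0.14      ]
14.455433518285325
[0.60733339 0.14266337 0.112     ] 0.048222128672431204
circ [0.58777666 0.1394215 ] 0.062489096457943684
-19.171769084091206
-78.90670785128438
-138.60401033821609
jaw dir -65.78572860472003
```

```bash
python3 -m handwheel '[{"jaw":0.045,"x":0.003,"y":0,"z":0,"turn":-0.12},{"jaw":0.045,"x":0.003,"y":0,"z":0,"turn":-0.229},{"jaw":0.045,"x":0.003,"y":0,"z":-0.03,"turn":-0.229},{"jaw":0.045,"x":0.003,"y":0,"z":-0.06,"turn":-0.229},{"jaw":0.045,"x":0.003,"y":0,"z":-0.07,"turn":-0.229},{"jaw":0.045,"x":0.003,"y":0,"z":-0.07,"turn":-0.229}]' 60
python3 - <<'E'
from h import *
s=r.read_state()
z=tooldirs(s)[:,2];print("jaw dir",np.degrees(np.arctan2(z[1],z[0])))
cv2.imwrite("pics/e.png",r.camera("wrist")[:,:,::-1])
E
```

```text
time_s: 2.55
tcp_pos: [0.5871, 0.1369, 0.2326]
tool_rot: [0.544, 0.449, 0.546, -0.451]
force: [0.3, -0.1, 0.4]
width: 0.0454
jaw dir -79.05321753727091
```

View pics/e.png

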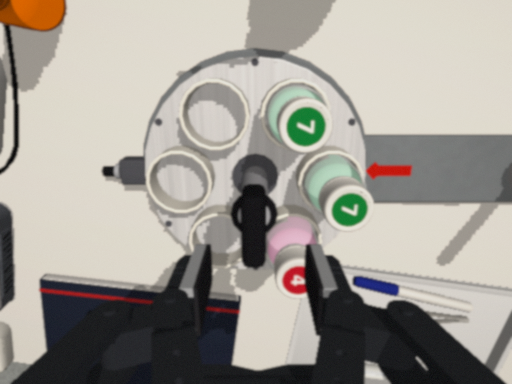

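```bash
python3 -m handwheel '[{"jaw":0.045,"x":0.001,"y":0.002,"z":-0.02,"turn":0},{"jaw":0.045,"x":0.001,"y":0.002,"z":-0.04,"turn":0},{"jaw":0.045,"x":0.001,"y":0.002,"z":-0.046,"turn":0},{"jaw":0.045,"x":0.001,"y":0.002,"z":-0.046,"turn":0},{"jaw":0.0,"x":0.001,"y":0.002,"z":-0.046,"turn":0},{"jaw":0.0,"x":0.001,"y":0.002,"z":-0.046,"turn":0},{"jaw":0.0,"x":0.001,"y":0.002,"z":-0.046,"turn":0},{"jaw":0.0,"x":0.001,"y":0.002,"z":-0.046,"turn":0},{"jaw":0.0,"x":0.001,"y":0.002,"z":-0.046,"turn":0}]' 60
python3 - <<'E'
from h import *
s=r.read_state()
z=tooldirs(s)[:,2];print("jaw dir",np.degrees(np.arctan2(z[1],z[0])),s["torque"])
cv2.imwrite("pics/f.png",r.camera("wrist")[:,:,::-1])
E
```

```text
time_s: 3.5
tcp_pos: [0.59, 0.1401, 0.1896]
tool_rot: [0.547, 0.45, 0.545, -0.449]
force: [-1.2, -1.1, 6.0]
width: 0.0128
jaw dir -78.9522062118455 [-0.12563673  0.10293499 -0.05809598]
```

View pics/f.png

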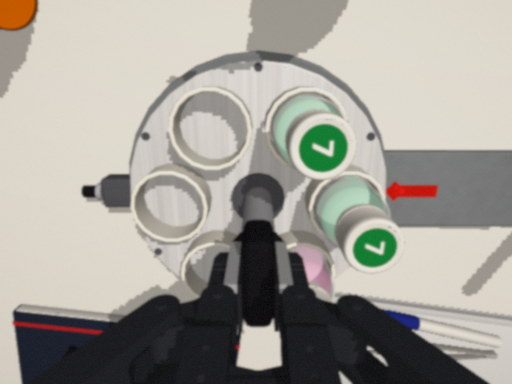

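```bash
python3 -m handwheel '[{"jaw":0,"x":0,"y":0,"z":0,"turn":0.04},{"jaw":0,"x":0,"y":0,"z":0,"turn":0.11},{"jaw":0,"x":0,"y":0,"z":0,"turn":0.19},{"jaw":0,"x":0,"y":0,"z":0,"turn":0.27},{"jaw":0,"x":0,"y":0,"z":0,"turn":0.35},{"jaw":0,"x":0,"y":0,"z":0,"turn":0.43},{"jaw":0,"x":0,"y":0,"z":0,"turn":0.51},{"jaw":0,"x":0,"y":0,"z":0,"turn":0.59},{"jaw":0,"x":0,"y":0,"z":0,"turn":0.67},{"jaw":0,"x":0,"y":0,"z":0,"turn":0.75},{"jaw":0,"x":0,"y":0,"z":0,"turn":0.83},{"jaw":0,"x":0,"y":0,"z":0,"turn":0.91},{"jaw":0,"x":0,"y":0,"z":0,"turn":0.98},{"jaw":0,"x":0,"y":0,"z":0,"turn":1.03},{"jaw":0,"x":0,"y":0,"z":0,"turn":1.047},{"jaw":0,"x":0,"y":0,"z":0,"turn":1.047},{"jaw":0,"x":0,"y":0,"z":0,"turn":1.047}]'
python3 - <<'E'
from h import *
s=r.read_state()
z=tooldirs(s)[:,2];print("jaw dir",np.degrees(np.arctan2(z[1],z[0])),s["torque"])
cv2.imwrite("pics/g.png",r.camera("wrist")[:,:,::-1])
E
```

```text
time_s: 5.25
tcp_pos: [0.589, 0.1413, 0.1896]
tool_rot: [0.698, 0.117, 0.697, -0.116]
force: [-4.1, 3.4, 7.3]
width: 0.0129
jaw dir -18.93698867818356 [0.54251912 0.61636571 0.10915027]
```

View pics/g.png

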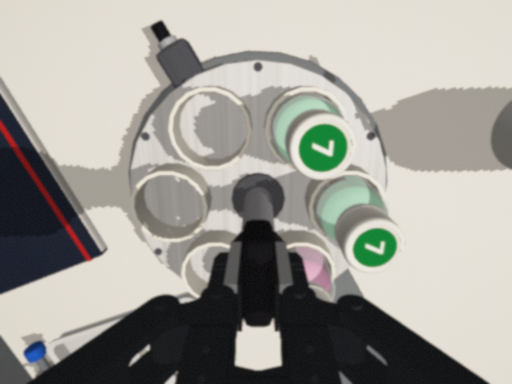

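```bash
python3 -m handwheel '[{"jaw":0.045,"x":0,"y":0,"z":0,"turn":0},{"jaw":0.045,"x":0,"y":0,"z":0,"turn":0},{"jaw":0.045,"x":0,"y":0,"z":0,"turn":0},{"jaw":0.045,"x":0,"y":0,"z":0.03,"turn":0},{"jaw":0.045,"x":0,"y":0,"z":0.07,"turn":0},{"jaw":0.045,"x":-0.02,"y":-0.02,"z":0.11,"turn":0},{"jaw":0.085,"x":-0.05,"y":-0.05,"z":0.12,"turn":0},{"jaw":0.085,"x":-0.05,"y":-0.06,"z":0.12,"turn":0},{"jaw":0.085,"x":-0.05,"y":-0.06,"z":0.12,"turn":0}]'
python3 - <<'E'
from h import *
s=r.read_state()
print(s["joint_positions"])
cv2.imwrite("pics/i.png",r.camera("wrist")[:,:,::-1])
im=r.camera("top")[:,:,::-1]
cv2.imwrite("pics/j.png",im)
E
```

```text
time_s: 6.2
tcp_pos: [0.5392, 0.0789, 0.3083]
tool_rot: [0.698, 0.117, 0.697, -0.117]
force: [0.4, -0.0, -0.0]
width: 0.0844
[-5.93243268e-02  2.45891860e-01  1.54096114e+00 -2.92284563e-04
  1.35349139e+00  2.74064256e-01]
```

View pics/i.png

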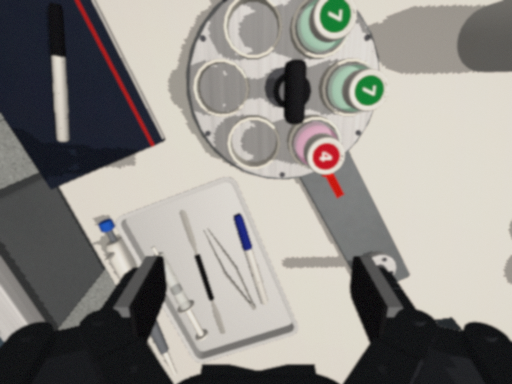

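View pics/j.png

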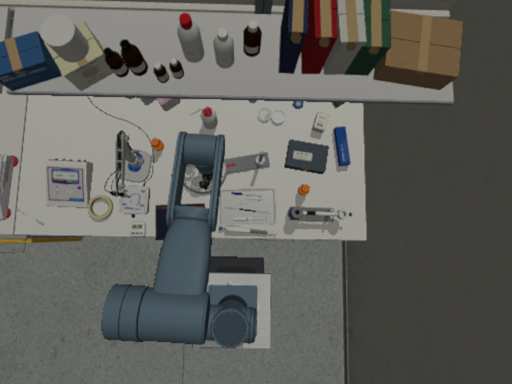

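```bash
python3 - <<'E'
from h import *
s=r.read_state();im=cv2.imread("pics/i.png");h=cv2.cvtColor(im,cv2.COLOR_BGR2HSV)
g=cv2.inRange(h,(45,150,60),(85,255,255));rd=cv2.inRange(h,(0,150,80),(8,255,255))|cv2.inRange(h,(170,150,80),(180,255,255))
A=[]
for nm,k in(("g",g),("r",rd)):
    n,l,stt,c=cv2.connectedComponentsWithStats(cv2.morphologyEx(k,cv2.MORPH_CLOSE,np.ones((7,7))))
    for i in range(1,n):
        b=stt[i]
        if b[4]>250 and b[0]>280:
            ct=(b[0]+b[2]/2-.5,b[1]+b[3]/2-.5);p=cast("wrist",ct,.104,s);print(nm,b,p.round(4));A.append(p[:2])
c=np.array([.5878,.1394])
for q in A[:3]: e=q-c;print(np.linalg.norm(e),np.degrees(np.arctan2(e[1],e[0])))
E
python3 -m handwheel '[{"jaw":0.085,"x":-0.014,"y":-0.044,"z":0,"turn":0.05},{"jaw":0.085,"x":-0.028,"y":-0.088,"z":0,"turn":0.1},{"jaw":0.085,"x":-0.042,"y":-0.132,"z":0,"turn":0.15},{"jaw":0.085,"x":-0.056,"y":-0.176,"z":0,"turn":0.2},{"jaw":0.085,"x":-0.07,"y":-0.22,"z":0,"turn":0.25},{"jaw":0.085,"x":-0.084,"y":-0.264,"z":0,"turn":0.3},{"jaw":0.085,"x":-0.098,"y":-0.308,"z":0,"turn":0.318},{"jaw":0.085,"x":-0.112,"y":-0.352,"z":0,"turn":0.318},{"jaw":0.085,"x":-0.126,"y":-0.396,"z":0,"turn":0.318},{"jaw":0.085,"x":-0.135,"y":-0.44,"z":0,"turn":0.318},{"jaw":0.085,"x":-0.135,"y":-0.44,"z":0,"turn":0.318},{"jaw":0.085,"x":-0.135,"y":-0.44,"z":0,"turn":0.318}]'
python3 - <<'E'
from h import *
s=r.read_state()
print(s["joint_positions"])
cv2.imwrite("pics/k.png",r.camera("wrist")[:,:,::-1])
E
```

```text
g [321   0  29  31 661] [0.6347 0.1825 0.104 ]
g [356  77  27  27 564] [0.6468 0.1221 0.104 ]
r [314 144  29  53 648] [0.5989 0.0689 0.104 ]
0.06371970648575216 42.61096344095261
0.0614693646811244 -16.388243284144902
0.07139377769325046 -81.07006389257714
time_s: 7.5
tcp_pos: [0.4045, -0.3603, 0.3063]
tool_rot: [0.707, 0.006, 0.708, -0.004]
force: [-0.5, 0.5, 0.1]
width: 0.085
[-9.34024261e-01  2.43441360e-01  1.54917689e+00  7.26224307e-04
  1.35187818e+00 -9.19537862e-01]
```

View pics/k.png

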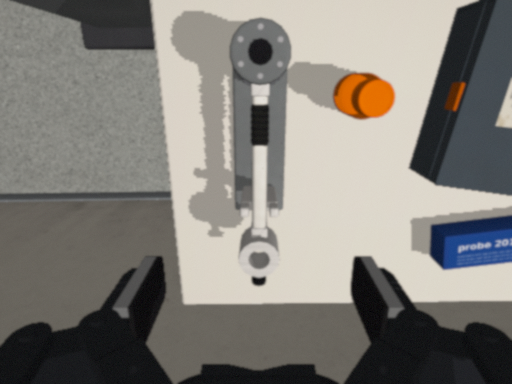

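```bash
python3 - <<'E'
from h import *
s=r.read_state();im=cv2.imread("pics/k.png");g=cv2.cvtColor(im,cv2.COLOR_BGR2GRAY)
k=(g<60).astype(np.uint8);n,l,stt,c=cv2.connectedComponentsWithStats(k[20:300,240:285].copy())
for i in range(1,n):
    if stt[i,4]>60: print(stt[i][:5],c[i]+[240,20])
for nm,p,z in(("head",(260.5,51),.094),("sleeve",(260,125),.079),("boss",(259.5,260),.09)): print(nm,cast("wrist",p,z,s).round(4))
# pink
im=cv2.imread("pics/i.png");h=cv2.cvtColor(im,cv2.COLOR_BGR2HSV);rd=cv2.inRange(h,(0,150,80),(8,255,255))|cv2.inRange(h,(170,150,80),(180,255,255))
rd[172:]=0;rd[:,:305]=0;rd[:,345:]=0;print(cv2.boundingRect(rd))
cv2.imwrite("pics/k2.png",cv2.resize(cv2.imread("pics/k.png")[10:290,200:320],None,fx=2.1*1,fy=2.1,interpolation=cv2.INTER_CUBIC))
cv2.imwrite("pics/k3.png",cv2.resize(cv2.imread("pics/k.png")[80:165,220:300],None,fx=7,fy=7,interpolation=cv2.INTER_CUBIC))
E
```

```text
[  9  19  23  26 472] [259.95762712  51.26483051]
[ 11  86  18  39 637] [259.25588697 124.433281  ]
[ 13 258  12   7  61] [258.40983607 280.63934426]
head [ 0.4077 -0.255   0.094 ]
sleeve [ 0.4068 -0.3151  0.079 ]
boss [ 0.4049 -0.4464  0.09  ]
(314, 144, 25, 25)
```

View pics/k3.png

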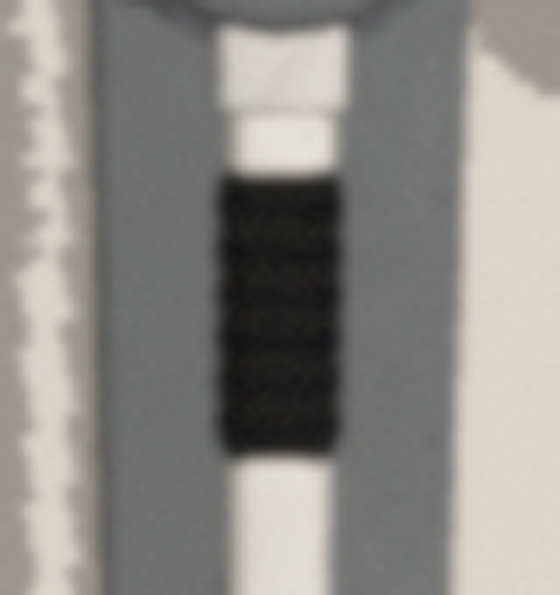

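View pics/k2.png

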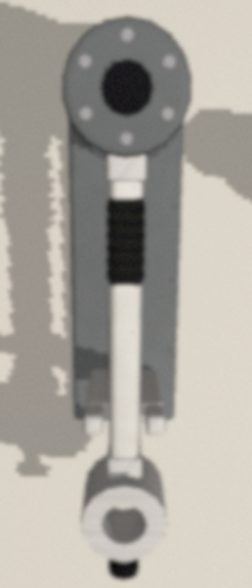

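```bash
python3 -m handwheel '[{"jaw":0.06,"x":0.0025,"y":0.0228,"z":-0.01,"turn":0},{"jaw":0.06,"x":0.0025,"y":0.0455,"z":-0.04,"turn":0},{"jaw":0.06,"x":0.0025,"y":0.0455,"z":-0.08,"turn":0},{"jaw":0.06,"x":0.0025,"y":0.0455,"z":-0.1,"turn":0},{"jaw":0.06,"x":0.0025,"y":0.0455,"z":-0.1,"turn":0},{"jaw":0.06,"x":0.0025,"y":0.0455,"z":-0.1,"turn":0}]'
python3 - <<'E'
from h import *
s=r.read_state()
z=tooldirs(s);print(np.degrees(np.arctan2(z[1,2],z[0,2])),s["tcp_pos"])
cv2.imwrite("pics/l.png",r.camera("wrist")[:,:,::-1])
E
```

```text
time_s: 8.15
tcp_pos: [0.4075, -0.3132, 0.2083]
tool_rot: [0.707, 0.004, 0.707, -0.004]
force: [0.5, 0.0, -0.1]
width: 0.0598
-0.6348821468212105 [ 0.40748478 -0.31321537  0.20827796]
```

View pics/l.png

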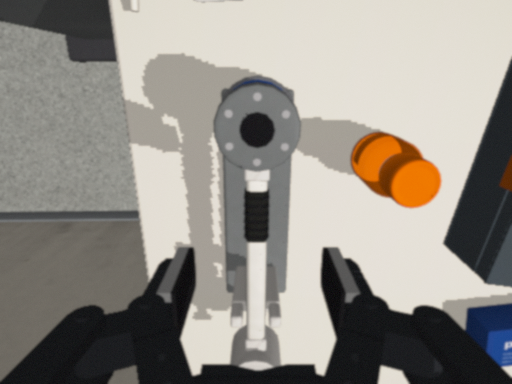

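```bash
python3 - <<'E'
from h import *
s=r.read_state()
print(cast("wrist",(257.5,128.5),.094,s),cast("wrist",(257,216),.079,s),cast("wrist",(257,192),.079,s),cast("wrist",(257,241),.079,s))
E
python3 -m handwheel '[{"jaw":0.06,"x":0,"y":-0.001,"z":-0.03,"turn":0},{"jaw":0.06,"x":0,"y":-0.001,"z":-0.06,"turn":0},{"jaw":0.06,"x":0,"y":-0.001,"z":-0.08,"turn":0},{"jaw":0.06,"x":0,"y":-0.001,"z":-0.085,"turn":0},{"jaw":0.06,"x":0,"y":-0.001,"z":-0.085,"turn":0},{"jaw":0.06,"x":0,"y":-0.001,"z":-0.085,"turn":0}]'
```

```text
[ 0.40802232 -0.25693151  0.094     ] [ 0.40703695 -0.31673091  0.079     ] [ 0.40723182 -0.29988872  0.079     ] [ 0.40682288 -0.33523194  0.079     ]
time_s: 8.8
tcp_pos: [0.4076, -0.3162, 0.1246]
tool_rot: [0.708, 0.004, 0.706, -0.005]
force: [-0.3, -0.0, -0.1]
width: 0.0599
```

```bash
python3 -m handwheel '[{"jaw":0,"x":0,"y":0,"z":0,"turn":0},{"jaw":0,"x":0,"y":0,"z":0,"turn":0},{"jaw":0,"x":0,"y":0,"z":0,"turn":0},{"jaw":0,"x":0,"y":0,"z":0,"turn":0},{"jaw":0,"x":0,"y":0,"z":0,"turn":0},{"jaw":0,"x":0,"y":0,"z":0,"turn":0}]' 90
python3 -m handwheel '[{"jaw":0,"x":0,"y":0,"z":0.005,"turn":0},{"jaw":0,"x":0,"y":0,"z":0.01,"turn":0},{"jaw":0,"x":0,"y":0,"z":0.015,"turn":0},{"jaw":0,"x":0,"y":0,"z":0.02,"turn":0},{"jaw":0,"x":0,"y":0,"z":0.025,"turn":0},{"jaw":0,"x":0,"y":0,"z":0.03,"turn":0},{"jaw":0,"x":0,"y":0,"z":0.03,"turn":0}]'
python3 - <<'E'
from h import *
s=r.read_state();print(s["torque"])
cv2.imwrite("pics/m.png",r.camera("wrist")[:,:,::-1])
im=r.camera("side")[:,:,::-1]
cv2.imwrite("pics/m2.png",cv2.resize(im[120:220,250:350],None,fx=6,fy=6,interpolation=cv2.INTER_CUBIC))
E
```

```text
time_s: 9.4
tcp_pos: [0.4068, -0.3156, 0.1238]
tool_rot: [0.707, 0.004, 0.707, -0.005]
force: [-0.6, 0.1, 5.6]
width: 0.0144
time_s: 10.1
tcp_pos: [0.407, -0.3156, 0.1538]
tool_rot: [0.707, 0.004, 0.707, -0.005]
force: [1.0, -0.2, -6.4]
width: 0.0143
[-0.02172986 -0.0037789  -0.02059081]
```

View pics/m.png

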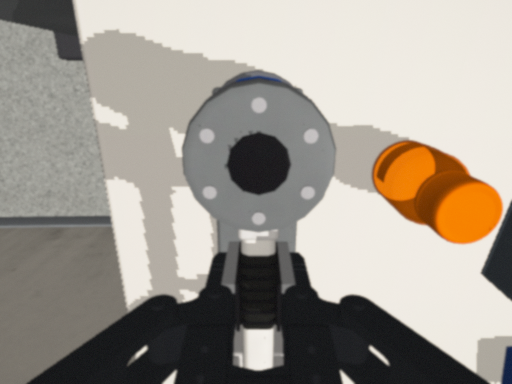

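View pics/m2.png

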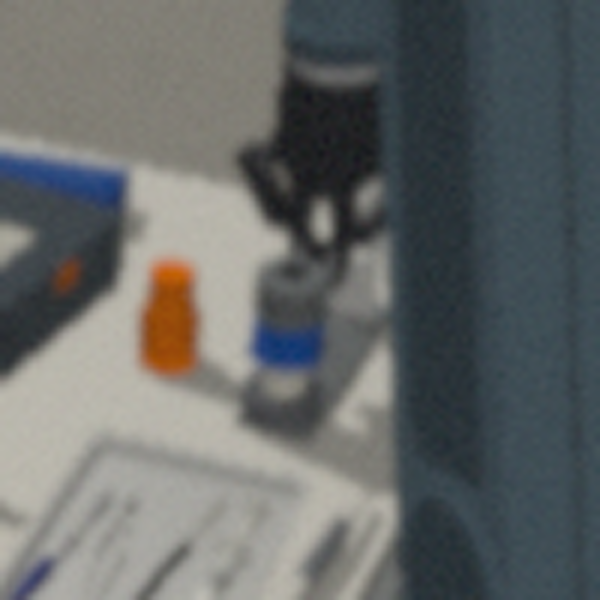

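```bash
python3 - <<'E'
from h import *
s=r.read_state();print("head",cast("wrist",(259,155.5),s["tcp_pos"][2]-.0539+.024,s),s["tcp_pos"])
print(proj("top",(.6363,-.1079,.15)),proj("side",(.6363,-.1079,.15)))
st={"tcp_pos":np.array([.5392,.0789,.3083]),"tool_rot":[.698,.117,.697,-.117]}
print("pink",cast("wrist",(326,156),.104,st))
E
python3 -m handwheel '[{"jaw":0,"x":0,"y":0,"z":0.015,"turn":0},{"jaw":0,"x":0,"y":0,"z":0.035,"turn":0},{"jaw":0,"x":0,"y":0,"z":0.06,"turn":0},{"jaw":0,"x":0.004,"y":0.01,"z":0.085,"turn":0.01},{"jaw":0,"x":0.01,"y":0.03,"z":0.11,"turn":0.02},{"jaw":0,"x":0.018,"y":0.055,"z":0.13,"turn":0.04},{"jaw":0,"x":0.027,"y":0.085,"z":0.145,"turn":0.06},{"jaw":0,"x":0.037,"y":0.115,"z":0.153,"turn":0.08},{"jaw":0,"x":0.047,"y":0.145,"z":0.156,"turn":0.1},{"jaw":0,"x":0.057,"y":0.175,"z":0.156,"turn":0.12},{"jaw":0,"x":0.067,"y":0.205,"z":0.156,"turn":0.14},{"jaw":0,"x":0.076,"y":0.232,"z":0.156,"turn":0.16},{"jaw":0,"x":0.083,"y":0.255,"z":0.156,"turn":0.18},{"jaw":0,"x":0.089,"y":0.273,"z":0.156,"turn":0.195},{"jaw":0,"x":0.092,"y":0.282,"z":0.156,"turn":0.205},{"jaw":0,"x":0.093,"y":0.286,"z":0.156,"turn":0.205},{"jaw":0,"x":0.093,"y":0.286,"z":0.156,"turn":0.205},{"jaw":0,"x":0.093,"y":0.286,"z":0.156,"turn":0.205}]'
python3 - <<'E'
from h import *
s=r.read_state();print(s["torque"],np.degrees(np.arctan2(*tooldirs(s)[[1,0],2])))
np.savez("n.npz",tcp_pos=s["tcp_pos"],tool_rot=s["tool_rot"])
cv2.imwrite("pics/n.png",r.camera("wrist")[:,:,::-1])
cv2.imwrite("pics/n2.png",r.camera("side")[:,:,::-1])
E
```

```text
head [ 0.40757035 -0.25378401  0.12314783] [ 0.40672005 -0.31531532  0.15304783]
[262.07797776 152.30062585] [231.5195842  164.19688573]
pink [0.60085915 0.07947732 0.104     ]
time_s: 12.0
tcp_pos: [0.4995, -0.03, 0.3088]
tool_rot: [0.704, -0.068, 0.704, 0.067]
force: [0.2, -1.5, -6.8]
width: 0.0143
[-0.01694646 -0.00373233 -0.02323598] 10.953895052006978
```

View pics/n.png

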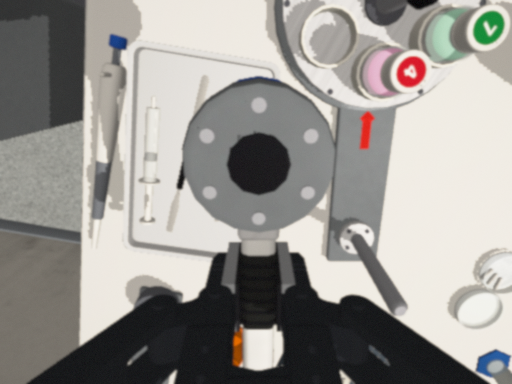

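View pics/n2.png

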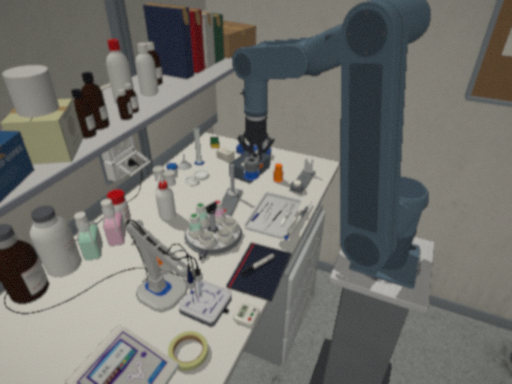

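```bash
python3 - <<'E'
from h import *
d=np.load("n.npz");s={k:d[k] for k in d}
im=cv2.imread("pics/n.png");h=cv2.cvtColor(im,cv2.COLOR_BGR2HSV)
rd=cv2.inRange(h,(0,150,80),(8,255,255))|cv2.inRange(h,(170,150,80),(180,255,255));rd[100:]=0;rd[:,:390]=0
b=cv2.boundingRect(rd);print(b);pk=cast("wrist",(b[0]+b[2]/2-.5,b[1]+b[3]/2-.5),.104,s)
print("pink",pk)
g=cv2.cvtColor(im,cv2.COLOR_BGR2GRAY)
cv2.imwrite("pics/n3.png",cv2.resize(im[220:330,330:430],None,fx=6,fy=5.4,interpolation=cv2.INTER_CUBIC))
# head fit
k=cv2.inRange(g[85:235,175:345],0,55); n,l,stt,c=cv2.connectedComponentsWithStats(k)
for i in range(1,n):
    if stt[i,4]>1000: print(stt[i],c[i]+[175,85])
for p in((398,304),(400,306)):print(cast("wrist",p,.15,s))
E
```

```text
(397, 57, 28, 30)
pink [0.60013622 0.07941554 0.104     ]
[  53   48   62   61 2868] [258.26708508 163.21304045]
[ 0.63244387 -0.10113165  0.15      ]
[ 0.63474849 -0.10273578  0.15      ]
```

View pics/n3.png

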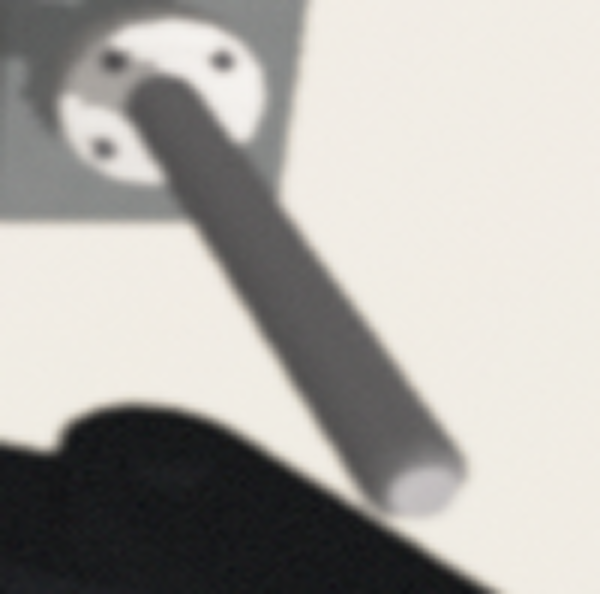

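```bash
python3 - <<'E'
from h import *
d=np.load("n.npz");s={k:d[k] for k in d}
post=cast("wrist",(400.9,309.8),.15,s)[:2];pk=np.array([.6001,.0794]);t=s["tcp_pos"]
e=pk-post;print("post",post,np.linalg.norm(e),np.degrees(np.arctan2(e[1],e[0])))
J=tooldirs(s);a=np.degrees(np.arctan2(J[1,1],J[0,1]));u=J[:2,1]
for z in(.0539,):
  hd=cast("wrist",(258.6,163.2),t[2]-z+.024,s)[:2];print("head",hd,"rel along,across",(hd-t[:2])@u,(hd-t[:2])@J[:2,2],"arm ang",a)
print("post proj",proj("top",(*post,.15)),proj("side",(*post,.15)))
E
```

```text
post [ 0.6367618  -0.10627076] 0.18925569262940053 101.16970742946472
head [0.48824891 0.02800439] rel along,across 0.05912933700181299 -2.1027657323528724e-05 arm ang 100.95390607175432
post proj [261.67021697 152.17837856] [231.22534923 164.36510668]
```

```bash
python3 -m handwheel '[{"jaw":0,"x":0.008,"y":0.004,"z":0,"turn":0.003},{"jaw":0,"x":0.024,"y":0.011,"z":0,"turn":0.003},{"jaw":0,"x":0.046,"y":0.021,"z":0,"turn":0.003},{"jaw":0,"x":0.068,"y":0.031,"z":0,"turn":0.003},{"jaw":0,"x":0.088,"y":0.04,"z":0,"turn":0.003},{"jaw":0,"x":0.102,"y":0.047,"z":0,"turn":0.003},{"jaw":0,"x":0.11,"y":0.05,"z":0,"turn":0.003},{"jaw":0,"x":0.112,"y":0.051,"z":-0.005,"turn":0.003},{"jaw":0,"x":0.112,"y":0.051,"z":-0.015,"turn":0.003},{"jaw":0,"x":0.112,"y":0.051,"z":-0.028,"turn":0.003},{"jaw":0,"x":0.112,"y":0.051,"z":-0.041,"turn":0.003},{"jaw":0,"x":0.112,"y":0.051,"z":-0.052,"turn":0.003},{"jaw":0,"x":0.112,"y":0.051,"z":-0.058,"turn":0.003},{"jaw":0,"x":0.112,"y":0.051,"z":-0.06,"turn":0.003},{"jaw":0,"x":0.112,"y":0.051,"z":-0.06,"turn":0.003},{"jaw":0,"x":0.112,"y":0.051,"z":-0.06,"turn":0.003}]'
python3 - <<'E'
from h import *
s=r.read_state();print(s["tcp_pos"],s["torque"],np.degrees(np.arctan2(*tooldirs(s)[[1,0],1])))
t=s["tcp_pos"][:2];u=tooldirs(s)[:2,1];print("chuck",t+.059*u,"bore",t-.131*u)
cv2.imwrite("pics/o.png",r.camera("wrist")[:,:,::-1])
im=r.camera("side")[:,:,::-1];cv2.imwrite("pics/o2.png",cv2.resize(im[130:260,170:290],None,fx=4.6,fy=4.6,interpolation=cv2.INTER_CUBIC))
im=r.camera("top")[:,:,::-1];cv2.imwrite("pics/o3.png",cv2.resize(im[130:210,165:285],None,fx=6,fy=6,interpolation=cv2.INTER_CUBIC))
E
```

```text
time_s: 13.7
tcp_pos: [0.6121, 0.0217, 0.2495]
tool_rot: [0.704, -0.069, 0.703, 0.069]
force: [-0.2, -0.4, -6.5]
width: 0.0149
[0.61206741 0.02165909 0.24954324] [ 0.04273717 -0.02682293 -0.04875143] 101.17393182618757
chuck [0.60063392 0.07954064] bore [ 0.63745364 -0.10685759]
```

View pics/o.png

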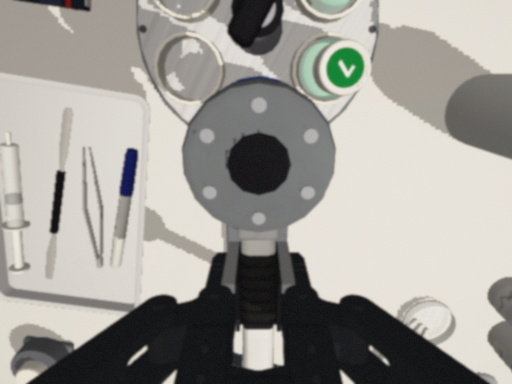

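View pics/o2.png

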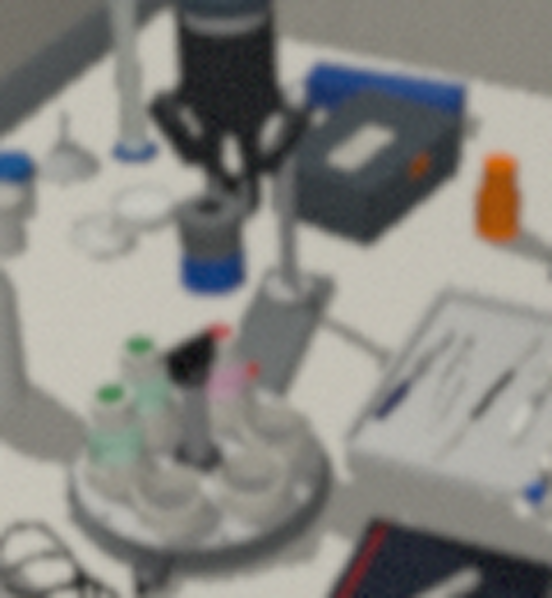

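View pics/o3.png

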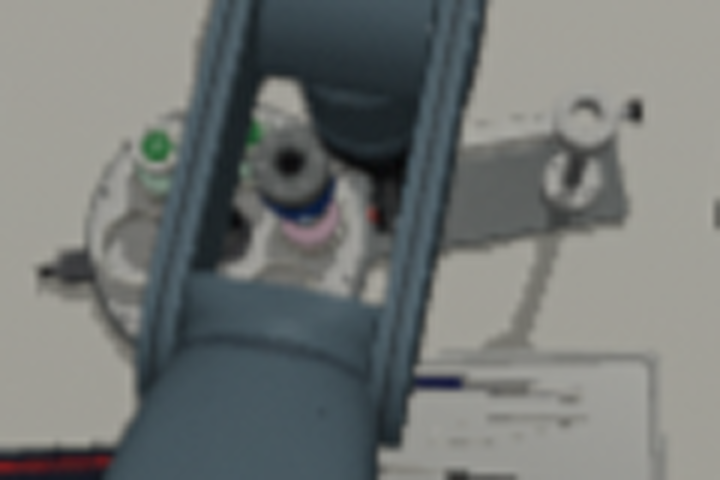

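```bash
python3 - <<'E'
from h import *
b=cast("top",(262.3,148.5),.2155);h=cast("top",(213.3,157),.2195);print(b,h,np.linalg.norm(b[:2]-h[:2]))
d=h-b;print(np.degrees(np.arctan2(d[1],d[0])))
print("side proj rim",proj("side",(.6006,.0795,.1555)),"bosstop",proj("side",(.6374,-.1069,.2155)),proj("side",(.6374,-.1069,.1755)),"post",proj("side",(.6367,-.1065,.15)))
im=r.camera("side")[:,:,::-1];cv2.imwrite("pics/p2.png",cv2.resize(im[135:215,190:270],None,fx=7.4,fy=7.4,interpolation=cv2.INTER_CUBIC))
s=r.read_state();print(s["tcp_pos"],s["joint_vel"].round(3))
# head level check: bolts
im=cv2.imread("pics/o.png");im2=cv2.imread("pics/m.png")
for i in(im2,im):
    g=cv2.cvtColor(i,cv2.COLOR_BGR2GRAY);k=cv2.inRange(g[85:235,175:345],0,55);n,l,stt,c=cv2.connectedComponentsWithStats(k)
    print([ (stt[j][:4],c[j]+[175,85]) for j in range(1,n) if stt[j,4]>1000])
E
```

```text
[ 0.63583033 -0.10520801  0.2155    ] [0.59814442 0.07908308 0.2195    ] 0.18810484475744912
101.55714585386211
side proj rim [216.14215366 189.95129427] bosstop [230.64272231 149.59199251] [230.95823692 158.63583781] post [231.26605556 164.34124602]
[0.6119404  0.02170828 0.24947966] [-0.001  0.001  0.003  0.001  0.     0.001]
[(array([52, 48, 63, 61], dtype=int32), array([258.22695531, 163.17912011]))]
[(array([52, 48, 63, 61], dtype=int32), array([258.20276339, 163.22072539]))]
```

View pics/p2.png

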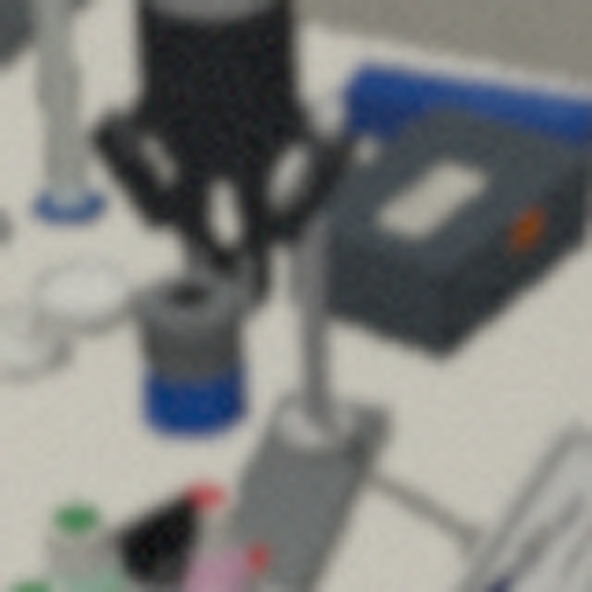

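```bash
python3 - <<'E'
from h import *
a=cv2.imread("pics/a_top.png")[140:175,245:280];b=r.camera("top")[:,:,::-1][140:175,245:280]
cv2.imwrite("pics/q.png",np.hstack([cv2.resize(i,None,fx=11,fy=11,interpolation=cv2.INTER_CUBIC) for i in(a,b)]))
print((proj("top",(.6367,-.1068,.15))-[245,140]+.5)*11,(proj("top",(.6374,-.1069,.2155))-[245,140]+.5)*11)
E
```

```text
[190.33244959 139.66020262] [200.75349924  94.6587634 ]
```

View pics/q.png

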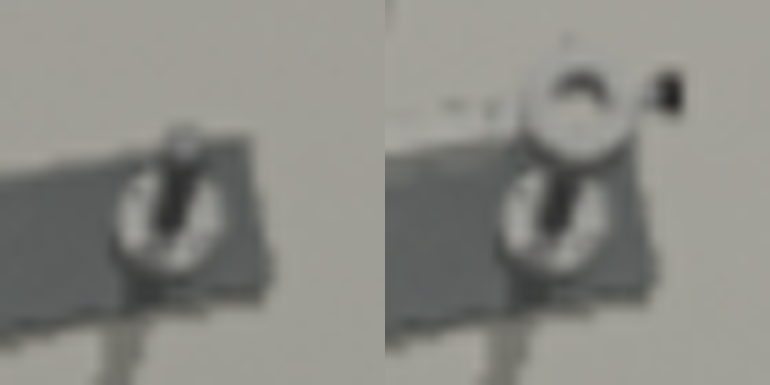

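```bash
python3 - <<'E'
from h import *
s=r.read_state();print(s["time_s"],s["force"],s["width"]);r.job_done()
E
```

```text
13.95 [-0.18836864 -0.05393086 -6.88618634] 0.014638827690276182
the job is handed in; nothing more can be done
```

The job is handed in at 13.95 s of the 54 s allowed. The arm is still holding the tightening arm level over the capper, about 2.5 cm above the post.

- **Table:** I turned it by its knob +1.047 rad (counter-clockwise from above) and let go. The pictures then showed the pink vial at the red mark. Its cap measured at (0.600, 0.079), against (0.600, 0.079) worked out from the table's axis and the station direction. All three vials were standing.
- **Tightening arm:** I gripped it by the sleeve at the balance point and lifted it 30 mm straight up before moving it sideways. The wrist carries about 6.5 N with almost no tilting moment. The drive head did not shift in the wrist picture during the carry, so it neither slipped nor tilted.
- **Final pose:**
  - The bore end is at about (0.637, -0.107, 0.175), over the post tip measured at (0.637, -0.106, 0.150).
  - The chuck rim is at about (0.601, 0.080, 0.155), over the pink cap, whose top is at 0.104.
  - The force reading shows only the arm's weight, so nothing is touching post or vials.

**Disagreements:** The coarser top camera put the bore about 2 mm from the post in x, where the wrist camera gave less than 1 mm. Right after the turn, one wrist view put the two green caps about 2° past the click. I put both down to pixel and calibration error and made no correction.

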